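Release the label printer's cover with both tabs at once

ROBOT

A 6-joint arm with a two-finger parallel gripper is mounted at the origin on the work surface. World frame = base frame: x ahead of the robot, y to its left, z up, the work surface at z = 0. Lengths are in m, angles in rad, forces in N, time in s.
With the tool pointing down it reaches from about 0.25 to 0.775 m from the base axis. Payload 4 kg.
Tool frame: the origin (TCP) lies on the centre line of the jaws, within the pads' length; the fingertips stand 22 mm ahead of it and the grasp point (between the pads) lies 3 mm ahead of it (manip.tip_reach is the distance from the TCP to the fingertips, in m); y points along the fingers, x is the direction in which the jaws open and shut, and the axes are right-handed (so a half turn about y gives the same grasp; the last joint's range is limited). The gripper opens to 85 mm and grips with 20 to 120 N. Pads are 22 mm wide; open, the fingers measure 114 mm over their backs; the gripper's body (76 mm by 85 mm) begins 54 mm behind the grasp point. The pads swing forward as they close: fully open they stand 13 mm farther back than shut.
Start: joints at [-1.263, 0.087, 1.371, -0, 1.684, -0.103], TCP at [0.22, -0.504, 0.216] pointing down, gripper open.
Joint ranges: [-3.1, 3.1], [-0.76, 2.03], [0.27, 2.55], [-1.08, 4.22], [0.17, 2.65], [-2.57, 2.57]. Speed limits (rad/s): [2.79, 2.79, 3.14, 3.14, 3.14, 3.14].

INTERFACE

Orientations are given as a unit quaternion [x, y, z, w].
In Python, from plant import manip gives the robot as it stands.
- The arm moves only by the shell command python3 -m pendant 'ROWS'. ROWS is JSON, a list of rows, each a list of 3 entries, a list of its own where there are three numbers: the turn, a rotation vector about the tool's x, y, z in rad, then the shift along the tool's x, y, z in units of 50 mm (1.0 is 50 mm), then the finger opening in mm, from 0 to 85.4. A call has exactly 10 rows; each row is the pose to reach, as a shift and turn from the pose commanded when the call began, along the tool's axes at that moment; what a row does not reach only later rows make up. A row lasts 1/10 s, in which the tool goes at most 50 mm and 8.59 degrees, less where a joint would pass 70% of its speed; a pose out of reach is approached as far as the arm can. A call with a gripper value outside its range is refused whole. The fingers move at their own pace and stop on an object; the grip force is fixed at half the most. Time passes only in rows, so rows that repeat a pose let the fingers close, or fill a call up. It gives the time, the measured TCP pose, the force and the opening at its end, in the units of the state.
- manip.sense(): the state, without advancing time (a new reading comes with each control period).
- manip.camera(name): name is "scene" or "top" or "wrist"; returns the picture (480x640x3 uint8, blue, green, red); there is no depth.
- manip.camera_params(name): a dict with "K" (3x3 intrinsics, pixels), "cam_to_world" (4x4, takes a point from camera to world coordinates). Camera axes: x right, y up, looking along -z (the intrinsics and any distortion apply to the point x, -y, -z); pixel columns grow to the right and rows downward; lengths in m; the calibration is good to about 2 mm. A picture is of the moment at which its call begins: read the wrist's pose just before it. camera_params takes no time and is no camera call; for the wrist camera it gives the pose at the moment of the call.
- manip.job_done(): hands the job in, once; it reports no verdict.
Trained networks look in the newest picture that a camera, given by its name, has taken for a name from the list of things; names that differ only in an ending like _2 or _b are one class to them, and where a whole thing is asked for, a point or a joint stands for the part that bears it (a point fixed in the world has none). Each returns a list of dicts, best first, with "score" (0 to 1); they miss things now and then, are a little off and sometimes report something else, mostly with a low value. They report only what shows in the picture. A call takes as long as a camera call. They do not tell look-alikes from the thing itself.
- manip.look_for(camera, label): "box" ([centre column, centre row, width, height] in pixels, round what is visible of it).
The state is a dict: "time_s": time; "joints": joint angles; "qvel": joint speeds; "joint_efforts": joint torques, N m; "position": TCP position; "tcp_rot": TCP orientation; "force": force on the tool from outside, world axes, zero at the start; "wrist_torque": the same for the moment, N m; "gripper_width": finger opening in m.
Only numpy, scipy, OpenCV 4.12 (cv2) and the standard library are available. Lean on these libraries where they do the work, as an engineer would, in place of code of your own. Each camera call takes 0.05 s, during which the arm holds its last target.

TASK

The label printer used for the bolt cartons needs a new roll: open it. With one fingertip on each of its two green release tabs, press both down together, gently, and keep both down until the cover has sprung clear of its hooks; then let go, take the hand away and finish once the cover has risen open by itself. Do not push or lift the cover with the fingers, do not shift or lift the printer, and leave the things around it where they are.

Things in the scene. Friction and masses are not known exactly. Their poses are not given: they have to be found in the camera images.
- printer: compact label printer, dark grey, loose on rubber feet, about 1.2 kg; 180 mm deep (x), 112 wide (y), 110 high. Origin: centre of its underside, on the bench. x points from its front to its back, y towards tab_left, z up; its front looks towards the robot, turned up to 0.55 rad. The front 52 mm is a low deck 58 mm high that carries the two tabs; the domed cover fills the rest, from x = -36 mm back
- tab_left_top (a point): centre of the ribbed top face of the left green release tab: while up, 70 mm above the bench at x -70, y +33 mm of the printer; it moves with the tab. The face is level, 28 mm (x) by 26 mm (y), 12 mm above the deck; the tabs are 66 mm apart centre to centre. Behind each tab its hook, 10 mm wide, rises to 80 mm above the bench, at x -49 to -39 mm
- tab_right_top (a point): the same on the right green release tab, at x = -70 mm, y = -33 mm of the printer
- tab_left (a joint): left release tab, a sprung rocker pivoted 26 mm behind the centre of its top face: 0 = up, 0.30 rad = fully down (centre of the face about 7.5 mm lower). Its hook lets go of the cover at about 0.15 rad (4 mm). Push needed on that centre: 1.2 N to start, 2.1 N to let go, 3.1 N fully down. It springs back up when let go
- tab_right (a joint): right release tab, the same as the left
- cover (a joint): the cover, hinged at the printer's back: 0 = shut (about 0.01 at rest under the hooks), 0.5 rad = open as far as it goes, front edge up. Its own damped spring lifts it at about 0.12 rad/s; either hook alone holds it shut. With both tabs down it rises, is clear of the hooks at 0.07 rad after about half a second, and fully open after about 4 s, and stays open
- cover_front (a point): middle of the cover's front edge, 78 mm above the bench while shut; it rises about 60 mm and moves back about 10 mm as the cover opens
- cover_shell: the domed grey shell of the cover, turning with it; its origin lies on the cover's hinge, 82 mm behind the printer's origin and 68 mm up. Not to be pushed by the fingers
- roll: spare roll of white labels standing on end, 66 mm across, 56 mm high, 0.16 kg; origin at the centre of its underside. Beside the printer; leave it alone
- carton: orange and green bolt carton, 85 x 60 x 68 mm high, 0.7 kg; origin at the centre of its underside. Beside the printer; leave it alone
- glasses_case: black spectacle case, 160 x 62 x 44 mm high; origin at the centre of its underside. Behind the printer; leave it alone
Things that resemble listed ones, but are neither listed nor needed, are in the scene too. Leave any blue look-alike of the printer alone.

How it is judged:
On the way:
1. both release tabs are down together and are kept down while the cover comes clear of its hooks (value of joint each of tab_left, tab_right above 0.12 rad and value of joint cover above 0.07 rad), for 0.2 s.
At the end, for the whole second after the job is handed in: the cover stands open (more than 0.40 of its 0.50 rad), both tabs are back up (under 0.04 rad), the printer stands at rest on the bench within 20 mm of where it was, and the roll, carton and spectacle case are within 15 mm of where they were (value of joint cover above 0.4 rad and value of joint each of tab_left, tab_right below 0.04 rad and distance of printer from where it was at the start of the episode below 0.02 m and angle between printer's own z axis and vertical below 0.03 rad and linear speed of printer below 0.02 m/s and distance of each of roll, carton, glasses_case from where it was at the start of the episode below 0.015 m); the robot touches nothing.
It fails at once if the fingers push or pry the cover (more than 3 N) (contact force between the fingers and cover_shell above 3 N).
It fails at once if the tabs or the printer are forced (more than 40 N from the fingers) (contact force between the fingers and printer above 40 N).
It fails at once if the printer is lifted or tipped off its feet (height (world z) of printer above 0.008 m or angle between printer's own z axis and vertical above 0.08 rad).
It fails at once if the printer is shoved along the bench (more than 30 mm) (distance of printer from where it was at the start of the episode above 0.03 m).
It fails at once if something standing near the printer is moved or picked up (more than 20 mm) (distance of any of roll, carton, glasses_case from where it was at the start of the episode above 0.02 m).
It also fails if it takes over 34 s, if anything falls off the work surface, if the arm or the gripper's body presses on something with over 40 N, if the wrist force passes 120 N, or if a joint passes its speed limit or range.

## Working session

There is one attempt and no reset: what is moved stays moved. The work goes in short steps, Python scripts to look and compute and a shell command to move; the robot and the scene stay as the last step left them, time stands still between calls to the robot, and variables do not carry over. Pictures are saved under pics/ and viewed, and the job is handed in when it is done.

```bash
mkdir -p pics; python3 - <<'E'
from plant import manip
import cv2,json
s=manip.sense(); print(s)
for c in ["scene","top","wrist"]:
    im=manip.camera(c); cv2.imwrite(f"pics/{c}0.png",im)
    p=manip.camera_params(c); print(c,{k:(v.tolist() if hasattr(v,'tolist') else v) for k,v in p.items()})
    for l in ["printer","tab_left_top","tab_right_top","cover_shell"]:
        try: print(l,[(d['score'],d['box']) for d in manip.look_for(c,l)][:4])
        except Exception as e: print(l,e)
E
```

```text
{'time_s': 0.0, 'joints': array([-1.26308598e+00,  8.79880070e-02,  1.37225268e+00,  2.09433756e-06,
        1.68361358e+00, -1.03083814e-01]), 'qvel': array([-0.00018887,  0.00041681,  0.00173266,  0.00178545,  0.00017407,
        0.00019765]), 'joint_efforts': array([-8.81256874e-04, -3.51872134e+01, -3.13269281e+01, -8.66967980e-05,
        1.09508840e-02,  1.08236799e-05]), 'position': array([ 0.2194781 , -0.50373005,  0.21442193]), 'tcp_rot': array([-0.59096239,  0.3881315 , -0.38689204,  0.59197293]), 'force': array([-0.40366629,  0.64387706, -0.12972838]), 'wrist_torque': array([ 0.05387531, -0.02948718,  0.00934987]), 'gripper_width': 0.08553637040296241}
scene {'K': [[564.742525356022, 0.0, 314.0797389139046], [0.0, 564.742525356022, 237.07684454897023], [0.0, 0.0, 1.0]], 'cam_to_world': [[0.48113379720107863, -0.631478806713425, 0.6080664321130218, 1.1698189494875646], [0.8766441823866122, 0.3447635156231133, -0.33560854545571356, -0.2912000770989346], [0.0022905629395136673, 0.6945305140647028, 0.7194596016139059, 0.8155352902868799], [0.0, 0.0, 0.0, 1.0]]}
printer [(0.84,
[... 1230 characters left out ...]
.6, 22.2])]
tab_right_top [(0.89, [211.1, 365.1, 30.5, 22.9]), (0.65, [442.2, 142.1, 21.2, 26.6])]
cover_shell [(0.86, [265.2, 374.0, 89.9, 89.3]), (0.82, [398.0, 117.3, 82.0, 80.2]), (0.79, [310.5, 215.1, 68.7, 70.1])]
wrist {'K': [[409.23723201896007, 0.0, 316.95189652465416], [0.0, 409.23723201896007, 241.3533316799784], [0.0, 0.0, 1.0]], 'cam_to_world': [[0.39949782230348063, 0.8810178444053062, 0.25339504299453747, 0.28375968315902844], [-0.9167338045221741, 0.38417082295042987, 0.1095988614899297, -0.4765866991386501], [-0.0007884294996374693, -0.2760803083036101, 0.9611342475148342, 0.37344522639959676], [0.0, 0.0, 0.0, 1.0]]}
printer []
tab_left_top []
tab_right_top []
cover_shell []
```

View pics/scene0.png

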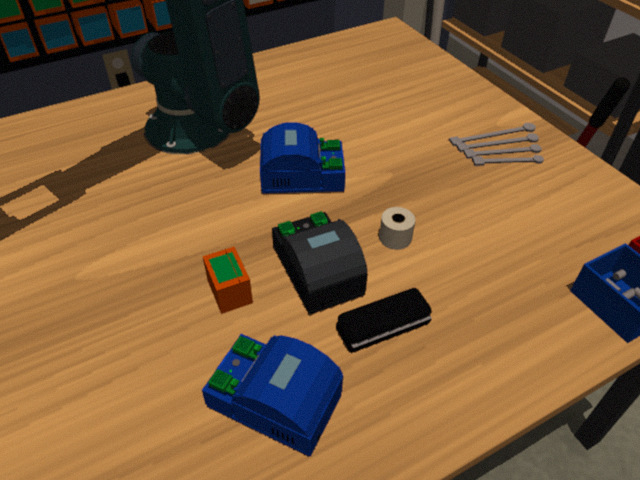

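View pics/top0.png

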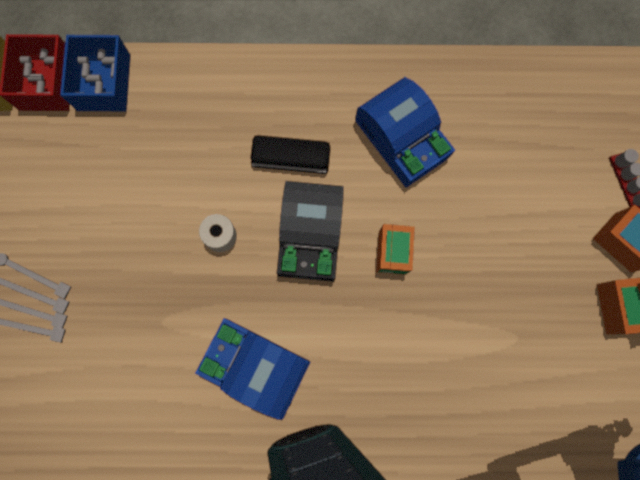

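The grey printer is at (311,232) in the top view, with its tabs near (290,260) and (325,262). The roll is to its left at (217,234), the carton to its right at (397,247) and the case behind it. Both blue units are look-alikes. Next I'll segment the tabs.

```bash
cat > h.py <<'E'
import numpy as np,cv2
from plant import manip
def ray(p,uv,z):
    K=np.array(p["K"]);T=np.array(p["cam_to_world"])
    d=np.array([(uv[0]-K[0,2])/K[0,0],-(uv[1]-K[1,2])/K[1,1],-1.]); d=T[:3,:3]@d
    o=T[:3,3]; return o+d*(z-o[2])/d[2]
def proj(p,X):
    K=np.array(p["K"]);T=np.array(p["cam_to_world"])
    c=T[:3,:3].T@(np.array(X)-T[:3,3]); return np.array([K[0,2]+K[0,0]*c[0]/-c[2],K[1,2]+K[1,1]*c[1]/c[2]])
E
python3 - <<'E'
from h import *
for c,(x0,y0,x1,y1) in {"top":(270,175,355,290),"scene":(265,205,375,315)}.items():
    im=cv2.imread(f"pics/{c}0.png")
    cr=cv2.resize(im[y0:y1,x0:x1],None,fx=5,fy=5,interpolation=cv2.INTER_CUBIC); cv2.imwrite(f"pics/{c}0c.png",cr)
    hsv=cv2.cvtColor(im,cv2.COLOR_BGR2HSV); m=cv2.inRange(hsv,(45,100,40),(80,255,255)); mm=np.zeros_like(m);mm[y0:y1,x0:x1]=m[y0:y1,x0:x1]
    n,l,st,ce=cv2.connectedComponentsWithStats(mm)
    p=manip.camera_params(c)
    for i in range(1,n):
        if st[i,4]>20: print(c,st[i],ce[i],ray(p,ce[i],.07))
E
```

```text
top [281 246  16  26 328] [289.11585366 259.78963415] [0.50151285 0.08864427 0.07      ]
top [317 249  15  26 321] [324.21495327 263.09968847] [0.49557375 0.02315842 0.07      ]
scene [311 212  17  15 183] [318.96721311 218.75956284] [0.50187231 0.08790189 0.07      ]
scene [278 221  18  15 187] [286.59893048 228.2459893 ] [0.49514109 0.02264314 0.07      ]
```

```bash
ls; python3 - <<'E'
from plant import manip
print([a for a in dir(manip) if a[0]!='_'], manip.tip_reach)
E
```

```text
h.py
pics
['Unreachable', 'camera', 'camera_params', 'job_done', 'look_for', 'sense', 'tip_reach'] 0.022
```

View pics/top0c.png

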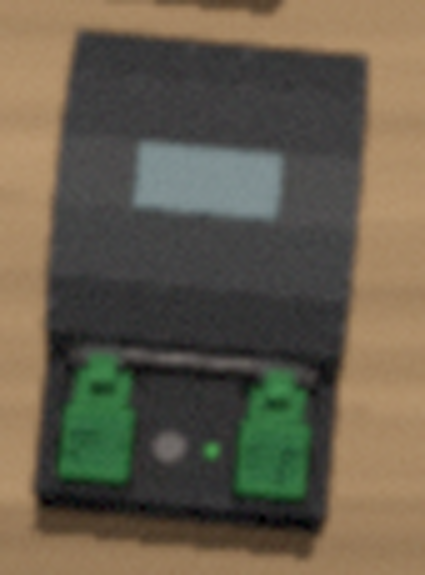

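View pics/scene0c.png

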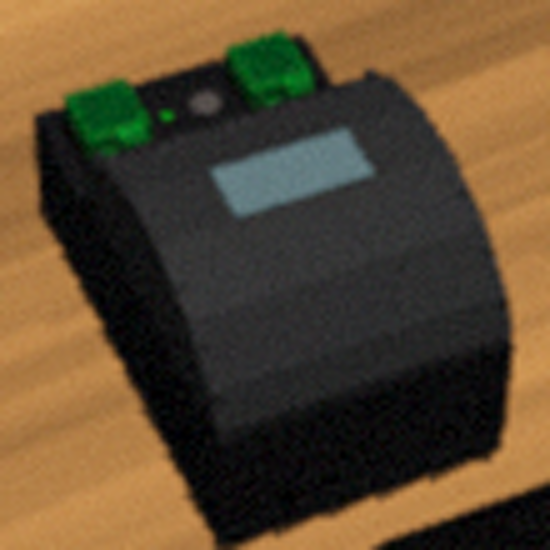

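```bash
python3 - <<'E'
from h import *
for u in [(270+96/5,175+443/5),(270+272/5,175+462/5)]: print(ray(manip.camera_params("top"),u,.07))
yaw=-0.09
R=np.array([[np.cos(yaw),-np.sin(yaw)],[np.sin(yaw),np.cos(yaw)]])
def fit(mid):
    return np.array(mid)-R@[-.07,0]
import itertools
O=fit([0.4945,0.0555])
print(O)
def pts():
    L=[]
    for s in (1,-1):
        L.append([(-.07+a,s*.033+b,.07) for a,b in [(-.014,-.013),(.014,-.013),(.014,.013),(-.014,.013)]])
        L.append([(-.049,s*.033-.005,.08),(-.039,s*.033-.005,.08),(-.039,s*.033+.005,.08),(-.049,s*.033+.005,.08)])
    L.append([(-.088,-.056,.058),(-.036,-.056,.058),(-.036,.056,.058),(-.088,.056,.058)])
    return L
for c,(x0,y0,x1,y1) in {"top":(270,175,355,290),"scene":(265,205,375,315)}.items():
    p=manip.camera_params(c); im=cv2.imread(f"pics/{c}0c.png")
    for q in pts():
        uv=[(proj(p,[*(O+R@np.array(a[:2])),a[2]])-[x0-.5,y0-.5])*5 for a in q]
        cv2.polylines(im,[np.int32(uv)],True,(0,0,255),1)
    cv2.imwrite(f"pics/{c}_ov.png",im)
a=cv2.imread("pics/top_ov.png");b=cv2.imread("pics/scene_ov.png")[:400,:350]
h=np.zeros((575,800,3),np.uint8);h[:,:425]=a;h[:400,425:775]=b;cv2.imwrite("pics/ov.png",h)
E
```

```text
[0.4943422  0.08841008 0.07      ]
[0.48749518 0.02282358 0.07      ]
[0.56421669 0.0492085 ]
```

View pics/ov.png

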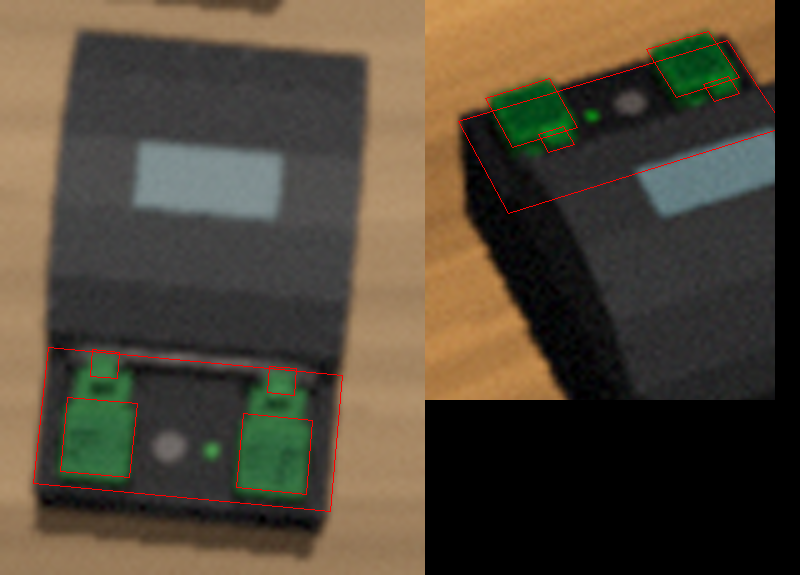

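```bash
cat >> h.py <<'E'
from scipy.spatial.transform import Rotation as Rn
def plan(tipz,off=-0.072,mid=(0.493,0.0555),yaw=-0.095,w=.0,lat=0.0):
    s=manip.sense(); R=Rn.from_quat(s["tcp_rot"]); 
    xa=np.array([-np.sin(yaw),np.cos(yaw),0]);ya=np.array([0,0,-1.])
    fx=np.array([np.cos(yaw),np.sin(yaw),0])
    best=None
    for sg in (1,-1):
        x=xa*sg; G=Rn.from_matrix(np.c_[x,ya,np.cross(x,ya)])
        rv=(R.inv()*G).as_rotvec()
        if best is None or np.linalg.norm(rv)<np.linalg.norm(best): best=rv
    P=np.array([*mid,tipz+0.022])+fx*(off+.07)+xa*lat
    print("pos",s["position"].round(4),"F",s["force"].round(2),"w",s["gripper_width"],"t",s["time_s"])
    print("turn",best.round(4),"shift",(R.inv().apply(P-s["position"])/.05).round(3))
    print("tool axes\n",R.as_matrix().round(3))
E
python3 -c "
from h import *
plan(.14)"
```

```text
pos [ 0.2196 -0.5043  0.2157] F [-0.4   0.93  0.32] w 0.08543092330605181 t 0.75
turn [0.000e+00 5.058e-01 1.000e-04] shift [-8.1    1.072  9.448]
tool axes
 [[ 0.399  0.     0.917]
 [-0.917 -0.     0.399]
 [ 0.    -1.    -0.   ]]
```

```bash
python3 -m pendant '[[[0,0.03,0],[-0.4,0,0.5],70],[[0,0.07,0],[-1,0,1.2],60],[[0,0.12,0],[-1.6,0,1.9],52],[[0,0.17,0],[-2.2,0,2.6],52],[[0,0.22,0],[-2.8,0,3.3],52],[[0,0.27,0],[-3.4,0,4.0],52],[[0,0.32,0],[-4.0,0,4.7],52],[[0,0.37,0],[-4.6,0,5.4],52],[[0,0.4,0],[-5.2,0,6.1],52],[[0,0.43,0],[-5.7,0,6.7],52]]'; python3 -c "
from h import *
plan(.14)"
```

```text
time_s: 1.75
position: [0.4135, -0.107, 0.216]
tcp_rot: [0.495, -0.504, 0.505, -0.495]
force: [0.8, -0.3, 0.3]
gripper_width: 0.0521
pos [ 0.4135 -0.107   0.216 ] F [ 0.81 -0.33  0.32] w 0.05209864305273559 t 1.75
turn [-0.0013  0.0755  0.0002] shift [-3.284  1.081  1.484]
tool axes
 [[-0.02   0.001  1.   ]
 [-1.    -0.    -0.02 ]
 [ 0.    -1.     0.001]]
```

```bash
python3 -m pendant '[[[0,0.02,0],[-0.5,0.1,0.2],52],[[0,0.04,0],[-1.1,0.3,0.5],52],[[0,0.06,0],[-1.7,0.5,0.8],52],[[0,0.075,0],[-2.3,0.7,1.1],52],[[0,0.075,0],[-2.8,0.9,1.3],52],[[0,0.075,0],[-3.2,1.0,1.45],52],[[0,0.075,0],[-3.28,1.08,1.48],52],[[0,0.075,0],[-3.28,1.08,1.48],52],[[0,0.075,0],[-3.28,1.08,1.48],52],[[0,0.075,0],[-3.28,1.08,1.48],52]]'; python3 -c "
from h import *
plan(.14)
for c in ['wrist','top']:
    im=manip.camera(c);cv2.imwrite(f'pics/{c}1.png',im)
    if c=='top': cv2.imwrite('pics/top1c.png',cv2.resize(im[150:310,240:400],None,fx=3.5,fy=3.5,interpolation=cv2.INTER_CUBIC))
im=manip.camera('scene');cv2.imwrite('pics/scene1c.png',cv2.resize(im[120:320,220:420],None,fx=3,fy=3,interpolation=cv2.INTER_CUBIC))
plan(.14)
"
```

```text
time_s: 2.75
position: [0.4901, 0.0524, 0.1622]
tcp_rot: [0.475, -0.523, 0.524, -0.476]
force: [0.1, 0.7, -0.1]
gripper_width: 0.052
pos [0.4901 0.0524 0.1622] F [ 0.14  0.67 -0.13] w 0.05196409784688948 t 2.75
turn [-0.0011 -0.0005  0.0004] shift [-0.068  0.004  0.011]
tool axes
 [[-0.095  0.001  0.995]
 [-0.995 -0.    -0.095]
 [ 0.    -1.     0.001]]
pos [0.4902 0.0526 0.1621] F [0.37 0.2  0.01] w 0.052011539569029736 t 2.9
turn [-0.001  -0.0005  0.0001] shift [-0.063  0.002  0.011]
tool axes
 [[-0.095  0.001  0.995]
 [-0.995 -0.    -0.095]
 [ 0.    -1.     0.001]]
```

View pics/wrist1.png

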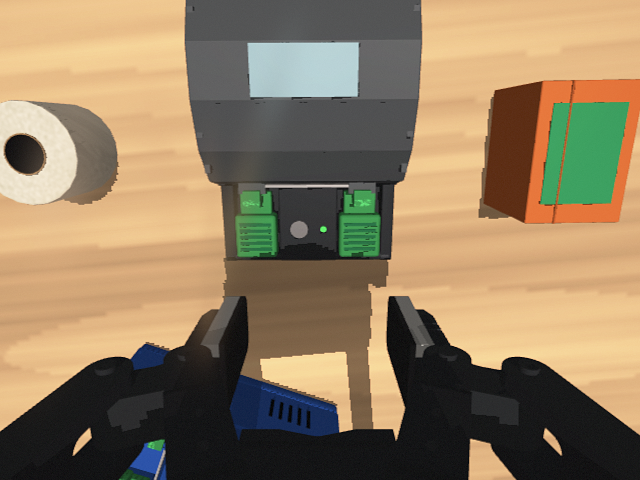

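View pics/scene1c.png

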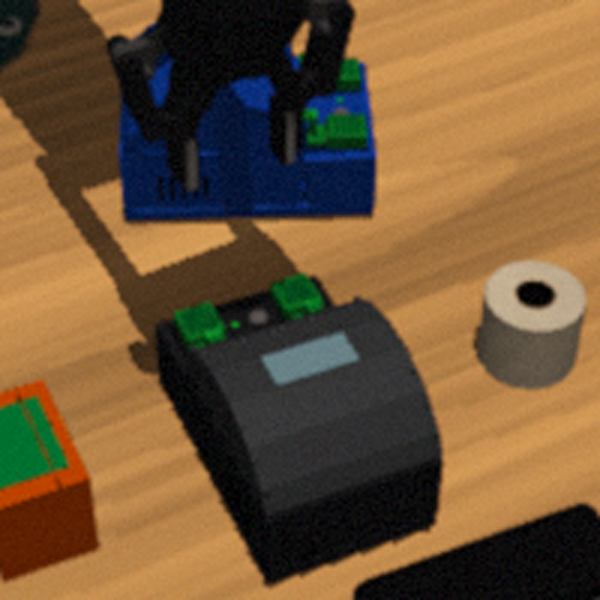

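```bash
python3 -c "
from h import *
p=manip.camera_params('wrist');print(np.array(p['cam_to_world']).round(3))
im=cv2.imread('pics/wrist1.png');cv2.imwrite('pics/wrist1c.png',cv2.resize(im[170:380,180:440],None,fx=3,fy=2.8,interpolation=cv2.INTER_CUBIC))
hsv=cv2.cvtColor(im,cv2.COLOR_BGR2HSV);m=cv2.inRange(hsv,(45,100,40),(80,255,255));m[:180]=0;m[265:]=0;m[:,:228]=0;m[:,390:]=0
n,l,st,ce=cv2.connectedComponentsWithStats(m)
for i in range(1,n):
  if st[i,4]>100: print(st[i],ce[i])
for u in [(256.5,235),(360,235)]: print(ray(p,u,.07))
for t in [(.0),]:
  s=manip.sense();R=Rn.from_quat(s['tcp_rot'])
  for a in (.026,.034,.04):
    for b in (.011,-.011): print(a,b,proj(p,s['position']+R.apply([-a,.022,b])),proj(p,s['position']+R.apply([a,.022,b])))
"
```

```text
[[-0.095  0.957  0.274  0.56 ]
 [-0.995 -0.091 -0.027  0.046]
 [-0.    -0.275  0.961  0.32 ]
 [ 0.     0.     0.     1.   ]]
[ 235  191   44   66 2418] [256.89040529 225.75144748]
[ 338  190   43   67 2532] [358.8436019 225.1492891]
[0.49613679 0.09029501 0.07      ]
[0.48991384 0.02511112 0.07      ]
0.026 0.011 [260.24763832 256.43683173] [372.77737657 256.47575677]
0.026 -0.011 [262.0064481  300.29230149] [371.03039888 300.33625617]
0.034 0.011 [242.93830518 256.43084428] [390.09257885 256.48174625]
0.034 -0.011 [245.23628691 300.28554035] [387.80606921 300.34301953]
0.04 0.011 [229.95681874 256.42635387] [403.07949425 256.48623854]
0.04 -0.011 [232.65914793 300.28046968] [400.38830414 300.34809225]
```

View pics/wrist1c.png

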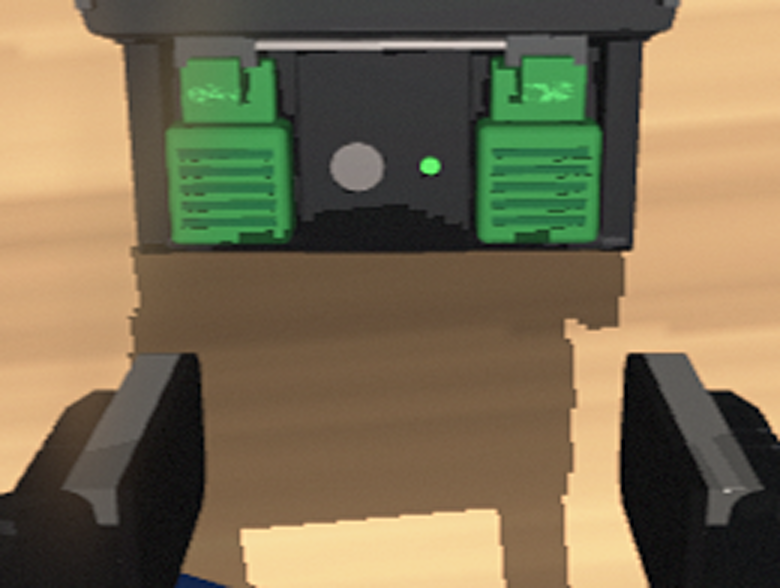

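```bash
python3 -c "
from h import *
p=manip.camera_params('wrist')
s=manip.sense();R=Rn.from_quat(s['tcp_rot'])
for b in (.011,0,-.011):
  for a in (-.02,-.01,0,.01,.022):
    u=proj(p,s['position']+R.apply([-.026,a,b])); v=proj(p,s['position']+R.apply([.026,a,b])); print(b,a,u.round(),'half needed for 70.5px:',round(.026*70.5/((v-u)[0]/2),4))
"
```

```text
0.011 -0.02 [245. 292.] half needed for 70.5px: 0.0256
0.011 -0.01 [249. 282.] half needed for 70.5px: 0.0273
0.011 0 [253. 273.] half needed for 70.5px: 0.0289
0.011 0.01 [257. 265.] half needed for 70.5px: 0.0306
0.011 0.022 [260. 256.] half needed for 70.5px: 0.0326
0 -0.02 [246. 320.] half needed for 70.5px: 0.0261
0 -0.01 [250. 308.] half needed for 70.5px: 0.0278
0 0 [254. 298.] half needed for 70.5px: 0.0295
0 0.01 [258. 289.] half needed for 70.5px: 0.0311
0 0.022 [261. 279.] half needed for 70.5px: 0.0331
-0.011 -0.02 [248. 346.] half needed for 70.5px: 0.0267
-0.011 -0.01 [252. 333.] half needed for 70.5px: 0.0283
-0.011 0 [255. 322.] half needed for 70.5px: 0.03
-0.011 0.01 [259. 311.] half needed for 70.5px: 0.0316
-0.011 0.022 [262. 300.] half needed for 70.5px: 0.0336
```

```bash
python3 -c "
from h import *
p=manip.camera_params('scene')
s=manip.sense();R=Rn.from_quat(s['tcp_rot']);print(s['position'])
im=cv2.resize(manip.camera('scene')[100:260,240:380],None,fx=4,fy=3.75,interpolation=cv2.INTER_CUBIC)
im=cv2.convertScaleAbs(im,alpha=1.8)
for a,c in ((.022,(0,0,255)),(0,(255,255,255)),(-.022,(0,255,255))):
  for x in (-.028,.028):
    for b in(.011,-.011):
      u=(proj(p,s['position']+R.apply([x,a,b]))-[240,100])*[4,3.75];print(a,x,b,u.round(1)); cv2.circle(im,tuple(int(k) for k in u),4,c,1)
cv2.imwrite('pics/s2.png',im)
"
```

```text
[0.49016322 0.05261944 0.16211255]
0.022 -0.028 0.011 [302.8 348.7]
0.022 -0.028 -0.011 [283.7 321.1]
0.022 0.028 0.011 [186.7 379.7]
0.022 0.028 -0.011 [168.9 351.2]
0 -0.028 0.011 [303.  313.7]
0 -0.028 -0.011 [283.6 286.1]
0 0.028 0.011 [185.1 344.6]
0 0.028 -0.011 [166.9 316.2]
-0.022 -0.028 0.011 [303.2 277.5]
-0.022 -0.028 -0.011 [283.5 250. ]
-0.022 0.028 0.011 [183.3 308.4]
-0.022 0.028 -0.011 [165. 280.]
```

View pics/s2.png

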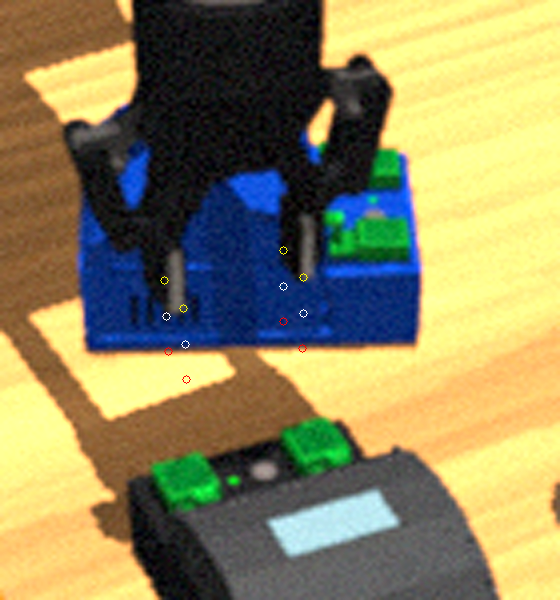

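```bash
python3 -c "
from h import *
from scipy.optimize import least_squares
pw=manip.camera_params('wrist');ps=manip.camera_params('scene')
s=manip.sense();R=Rn.from_quat(s['tcp_rot'])
for uw,us in [((241,297),(240+305/4,100+277/3.75)),((394,297),(240+178/4,100+312/3.75))]:
  r=least_squares(lambda X:np.r_[proj(pw,X)-uw,proj(ps,X)-us],[.49,.05,.16]);print(r.x,R.inv().apply(r.x-s['position']),r.fun.round(2))
im=manip.camera('top');im=cv2.convertScaleAbs(cv2.resize(im[200:320,250:390],None,fx=5,fy=5,interpolation=cv2.INTER_CUBIC),alpha=1.8);cv2.imwrite('pics/t2.png',im)
"
```

```text
[0.50274739 0.07882404 0.18391809] [-0.02716961 -0.02188046  0.01006787] [-0.2  -0.08 -1.03  0.02]
[0.49539952 0.02322695 0.17939656] [ 0.02887382 -0.01735372  0.00803948] [0.07 0.07 0.39 0.22]
```

View pics/t2.png

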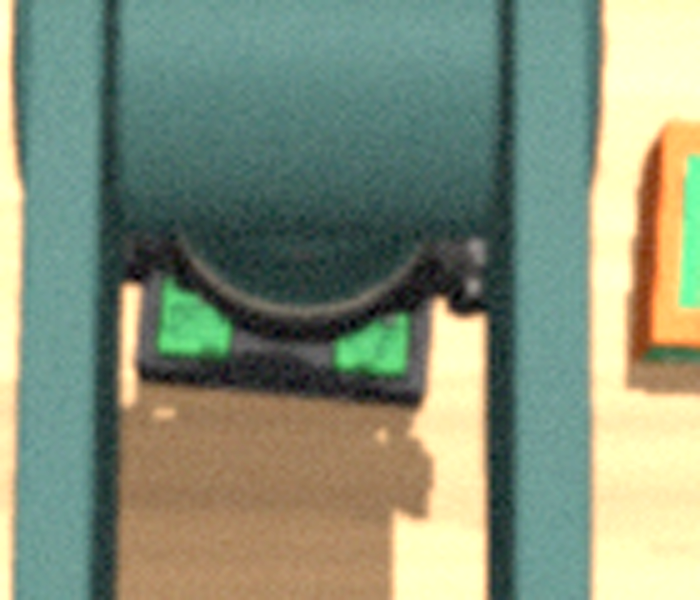

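The scene and wrist views both put the fingertips about 40 mm higher than the reported TCP plus `tip_reach` implies. So I'll go down in stages, watching the force and checking pictures.

```bash
python3 -m pendant '[[[0,0,0],[-0.05,0.1,0.01],60],[[0,0,0],[-0.09,0.3,0.01],60],[[0,0,0],[-0.09,0.5,0.01],60],[[0,0,0],[-0.09,0.7,0.01],60],[[0,0,0],[-0.09,0.9,0.01],60],[[0,0,0],[-0.09,1.0,0.01],60],[[0,0,0],[-0.09,1.1,0.01],60],[[0,0,0],[-0.09,1.2,0.01],60],[[0,0,0],[-0.09,1.2,0.01],60],[[0,0,0],[-0.09,1.2,0.01],60]]'; python3 -c "
from h import *
im=manip.camera('wrist');cv2.imwrite('pics/w3.png',im)
im=manip.camera('scene');cv2.imwrite('pics/s3.png',cv2.convertScaleAbs(cv2.resize(im[140:280,250:370],None,fx=4,fy=4,interpolation=cv2.INTER_CUBIC),alpha=1.8))
plan(.07)
"
```

```text
time_s: 4.0
position: [0.4912, 0.0577, 0.1018]
tcp_rot: [0.476, -0.523, 0.523, -0.476]
force: [0.0, -0.3, 0.0]
gripper_width: 0.0593
pos [0.4914 0.0578 0.1021] F [-0.04 -0.45  1.13] w 0.05997115248926172 t 4.1
turn [-0.0011  0.0008 -0.    ] shift [ 0.042  0.202 -0.004]
tool axes
 [[-0.094  0.001  0.996]
 [-0.996 -0.    -0.094]
 [-0.    -1.     0.001]]
```

View pics/w3.png

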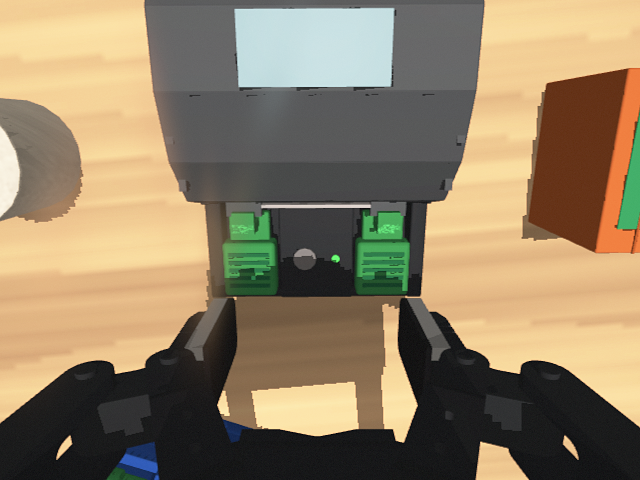

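View pics/s3.png

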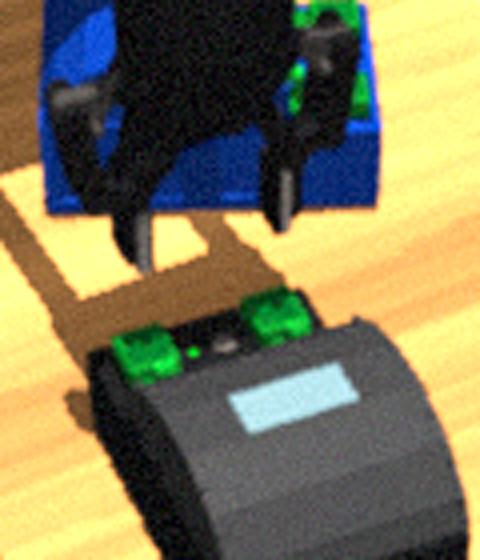

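```bash
python3 -c "
from h import *
from scipy.optimize import least_squares
pw=manip.camera_params('wrist');ps=manip.camera_params('scene')
a,b=ray(pw,(250,267),.07),ray(pw,(382.5,267),.07);print(a,b,np.linalg.norm(a-b),(a+b)/2)
s=manip.sense();R=Rn.from_quat(s['tcp_rot'])
for uw,us in [((229,299),(250+284/4,140+228/4)),((407,299),(250+144/4,140+270/4))]:
  r=least_squares(lambda X:np.r_[proj(pw,X)-uw,proj(ps,X)-us],[.49,.05,.16]);print(r.x,R.inv().apply(r.x-s['position']),r.fun.round(2))
"
```

```text
[0.49668725 0.09015828 0.07      ] [0.49058345 0.02528984 0.07      ] 0.06515498147030324 [0.49363535 0.05772406 0.07      ]
[0.50530281 0.08716702 0.1281266 ] [-0.03058159 -0.0260062   0.01112665] [-0.21 -0.08 -1.19  0.07]
[0.49663572 0.02401312 0.122209  ] [ 0.03310762 -0.02009196  0.0084326 ] [0.11 0.13 0.7  0.48]
```

```bash
python3 -m pendant '[[[0,0,0],[0,0.05,0],60],[[0,0,0],[0,0.1,0],60],[[0,0,0],[0,0.15,0],60],[[0,0,0],[0,0.2,0],60],[[0,0,0],[0,0.25,0],60],[[0,0,0],[0,0.3,0],60],[[0,0,0],[0,0.3,0],60],[[0,0,0],[0,0.3,0],60],[[0,0,0],[0,0.3,0],60],[[0,0,0],[0,0.3,0],60]]'; python3 -c "
from h import *
im=manip.camera('wrist');cv2.imwrite('pics/w4.png',im)
plan(.07)
"
```

```text
time_s: 5.1
position: [0.4911, 0.0578, 0.0868]
tcp_rot: [0.476, -0.523, 0.523, -0.476]
force: [-0.3, 0.3, 0.9]
gripper_width: 0.0599
pos [0.4911 0.0578 0.0868] F [ 0.15 -0.33 -0.49] w 0.06004918197484385 t 5.15
turn [-0.0003  0.0008  0.0001] shift [ 0.042 -0.105  0.002]
tool axes
 [[-0.094  0.     0.996]
 [-0.996 -0.    -0.094]
 [ 0.    -1.     0.   ]]
```

View pics/w4.png

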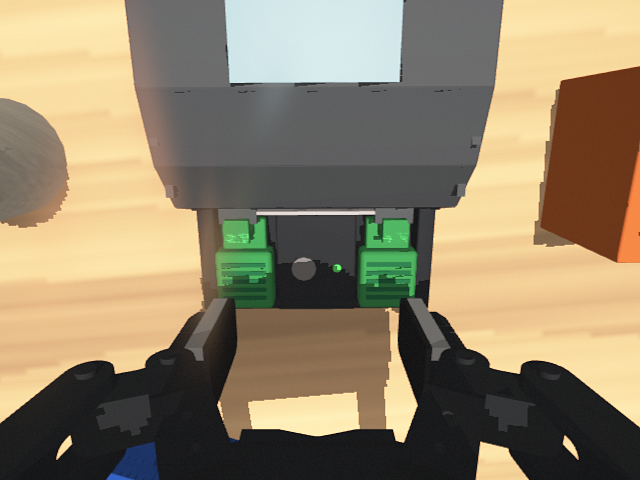

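```bash
python3 -m pendant '[[[0,0,0],[0,0.08,0],60],[[0,0,0],[0,0.16,0],60],[[0,0,0],[0,0.24,0],60],[[0,0,0],[0,0.32,0],60],[[0,0,0],[0,0.40,0],60],[[0,0,0],[0,0.44,0],60],[[0,0,0],[0,0.46,0],60],[[0,0,0],[0,0.48,0],60],[[0,0,0],[0,0.48,0],60],[[0,0,0],[0,0.48,0],60]]'; python3 -c "
from h import *
im=manip.camera('wrist');cv2.imwrite('pics/w5.png',im)
im=manip.camera('scene');cv2.imwrite('pics/s5.png',cv2.convertScaleAbs(cv2.resize(im[140:280,250:370],None,fx=4,fy=4,interpolation=cv2.INTER_CUBIC),alpha=1.8))
plan(.07)
"
```

```text
time_s: 6.15
position: [0.4911, 0.0578, 0.0628]
tcp_rot: [0.476, -0.523, 0.523, -0.476]
force: [0.2, 0.5, -0.8]
gripper_width: 0.0601
pos [0.4911 0.0578 0.0628] F [ 0.25 -0.58 -0.13] w 0.06009719173070534 t 6.25
turn [-0.0004  0.0008  0.    ] shift [ 0.042 -0.584  0.001]
tool axes
 [[-0.094  0.     0.996]
 [-0.996 -0.    -0.094]
 [ 0.    -1.     0.   ]]
```

View pics/w5.png

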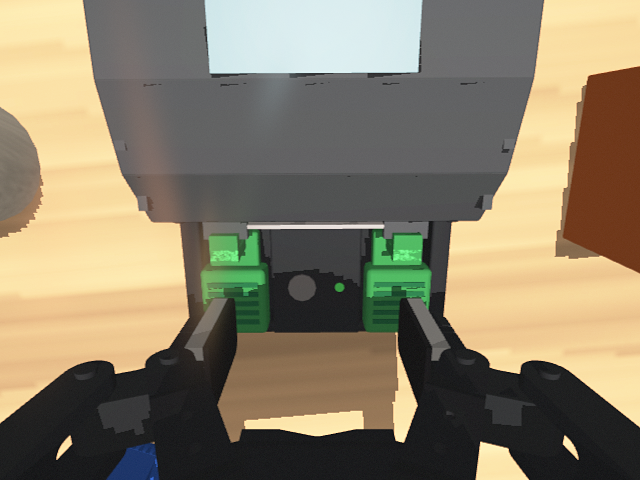

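View pics/s5.png

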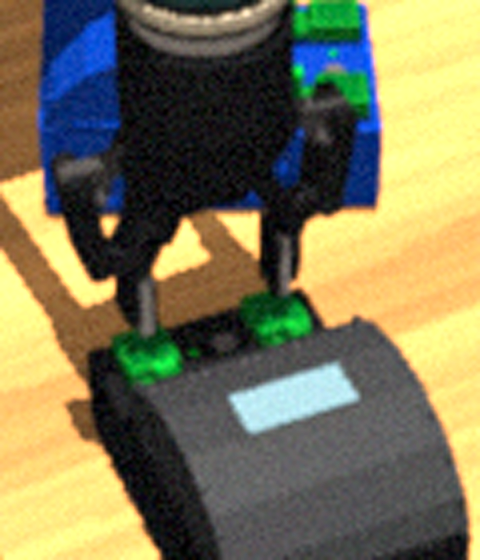

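```bash
python3 -m pendant '[[[0,0,0],[0,0.04,0.02],60],[[0,0,0],[0,0.08,0.04],60],[[0,0,0],[0,0.12,0.04],60],[[0,0,0],[0,0.16,0.04],60],[[0,0,0],[0,0.18,0.04],60],[[0,0,0],[0,0.2,0.04],60],[[0,0,0],[0,0.2,0.04],60],[[0,0,0],[0,0.2,0.04],60],[[0,0,0],[0,0.2,0.04],60],[[0,0,0],[0,0.2,0.04],60]]'; python3 -c "
from h import *
im=manip.camera('wrist');cv2.imwrite('pics/w6.png',im[150:,130:510])
plan(.07)
"
```

```text
time_s: 7.25
position: [0.4931, 0.0576, 0.0527]
tcp_rot: [0.476, -0.523, 0.523, -0.476]
force: [-0.5, -1.2, 0.1]
gripper_width: 0.06
pos [0.4931 0.0576 0.0527] F [-0.37  0.39  0.36] w 0.05993043637950728 t 7.3
turn [-0.0003  0.0007  0.0001] shift [ 0.041 -0.786 -0.038]
tool axes
 [[-0.094  0.     0.996]
 [-0.996 -0.    -0.094]
 [ 0.    -1.     0.   ]]
```

View pics/w6.png

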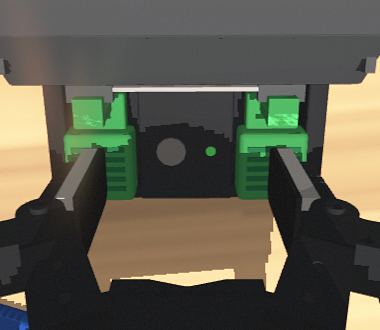

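```bash
python3 -m pendant '[[[0,0,0],[0,0.02,0],60],[[0,0,0],[0,0.04,0],60],[[0,0,0],[0,0.06,0],60],[[0,0,0],[0,0.08,0],60],[[0,0,0],[0,0.1,0],60],[[0,0,0],[0,0.12,0],60],[[0,0,0],[0,0.12,0],60],[[0,0,0],[0,0.12,0],60],[[0,0,0],[0,0.12,0],60],[[0,0,0],[0,0.12,0],60]]'; python3 -c "
from h import *
im=manip.camera('wrist');cv2.imwrite('pics/w7.png',im[150:,130:510])
plan(.07)
"
```

```text
time_s: 8.3
position: [0.4921, 0.0577, 0.0472]
tcp_rot: [-0.476, 0.523, -0.523, 0.475]
force: [-4.3, 0.0, 6.4]
gripper_width: 0.0602
pos [0.4921 0.0577 0.0472] F [-4.07 -0.61  6.32] w 0.059991769968822974 t 8.35
turn [0.0019 0.0009 0.0002] shift [ 0.042 -0.895 -0.021]
tool axes
 [[-0.094 -0.002  0.996]
 [-0.996 -0.    -0.094]
 [ 0.    -1.    -0.002]]
```

View pics/w7.png

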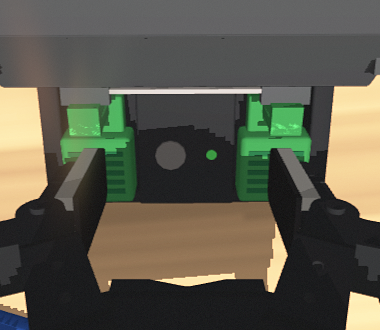

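```bash
python3 -c "
from h import *
im=manip.camera('scene');cv2.imwrite('pics/s7.png',cv2.convertScaleAbs(cv2.resize(im[170:310,250:380],None,fx=4,fy=4,interpolation=cv2.INTER_CUBIC),alpha=1.8))
im=manip.camera('wrist');cv2.imwrite('pics/w8.png',cv2.resize(im[200:400,180:460],None,fx=2.8,fy=2.8))
plan(.07)
"
```

```text
pos [0.4921 0.0577 0.0473] F [-5.66 -0.55  5.38] w 0.06018566271515268 t 8.45
turn [0.0019 0.0009 0.0002] shift [ 0.042 -0.895 -0.02 ]
tool axes
 [[-0.094 -0.002  0.996]
 [-0.996 -0.    -0.094]
 [ 0.    -1.    -0.002]]
```

View pics/s7.png

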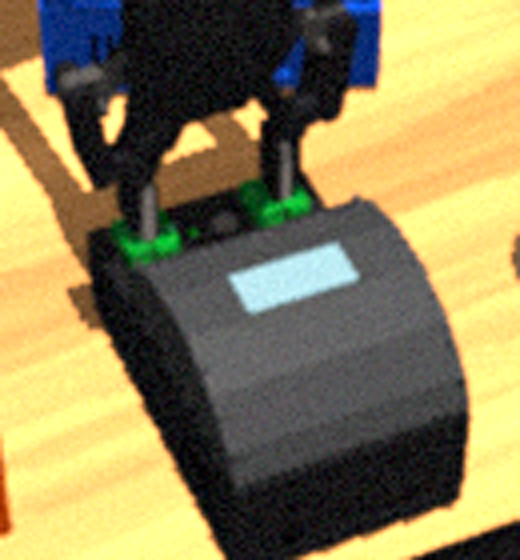

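View pics/w8.png

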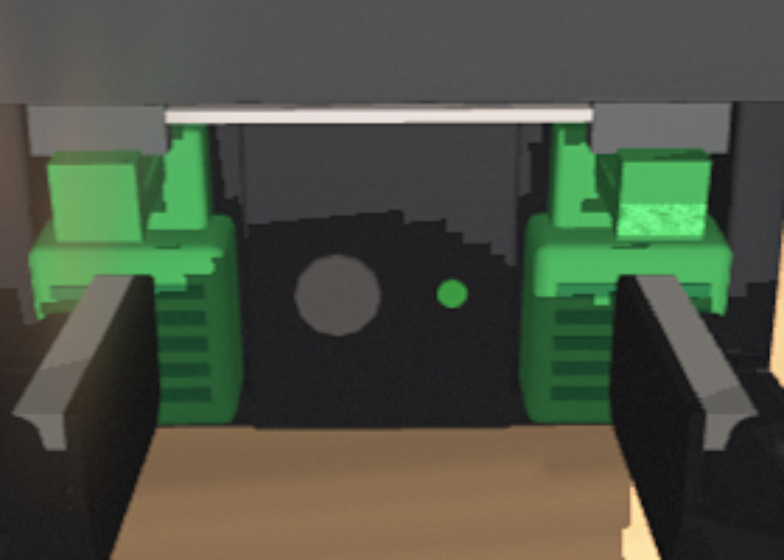

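```bash
python3 -m pendant '[[[0,0,0],[0,0,-0.02],60],[[0,0,0],[0,0.02,-0.04],60],[[0,0,0],[0,0.03,-0.05],60],[[0,0,0],[0,0.04,-0.06],60],[[0,0,0],[0,0.05,-0.07],60],[[0,0,0],[0,0.06,-0.08],60],[[0,0,0],[0,0.06,-0.08],60],[[0,0,0],[0,0.06,-0.08],60],[[0,0,0],[0,0.06,-0.08],60],[[0,0,0],[0,0.06,-0.08],60]]'; python3 -c "
from h import *
im=manip.camera('wrist');cv2.imwrite('pics/w9.png',cv2.resize(im[200:400,180:460],None,fx=2.8,fy=2.8))
plan(.07)
"
```

```text
time_s: 9.45
position: [0.4914, 0.0578, 0.0455]
tcp_rot: [0.474, -0.521, 0.525, -0.477]
force: [0.4, -1.2, 5.9]
gripper_width: 0.06
pos [0.4914 0.0578 0.0455] F [ 0.2  -0.51  6.47] w 0.05967677923117395 t 9.5
turn [-0.006   0.0007 -0.0001] shift [ 0.042 -0.93   0.001]
tool axes
 [[-0.094  0.006  0.996]
 [-0.996 -0.    -0.094]
 [-0.    -1.     0.006]]
```

View pics/w9.png

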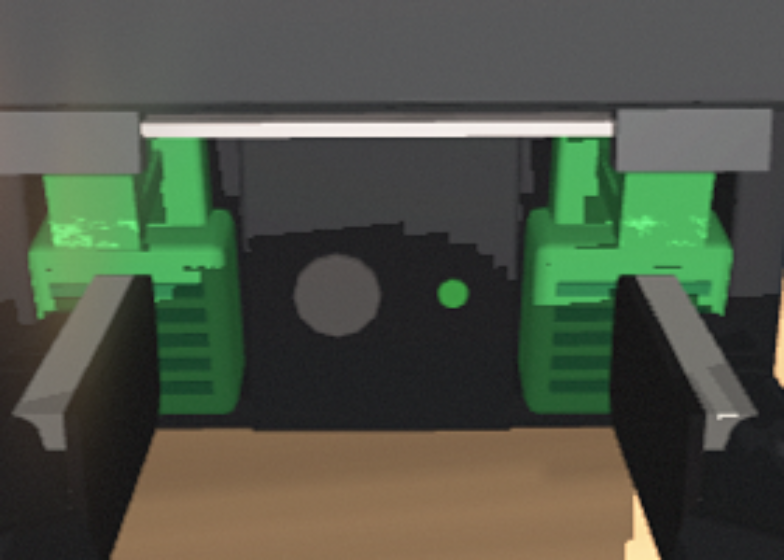

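```bash
python3 -m pendant '[[[0,0,0],[0,0.01,0],60],[[0,0,0],[0,0.02,0],60],[[0,0,0],[0,0.02,0],60],[[0,0,0],[0,0.02,0],60],[[0,0,0],[0,0.02,0],60],[[0,0,0],[0,0.02,0],60],[[0,0,0],[0,0.02,0],60],[[0,0,0],[0,0.02,0],60],[[0,0,0],[0,0.02,0],60],[[0,0,0],[0,0.02,0],60]]'; python3 -c "
from h import *
im=manip.camera('wrist');cv2.imwrite('pics/w10.png',cv2.resize(im[200:400,180:460],None,fx=2.8,fy=2.8))
im=manip.camera('scene');cv2.imwrite('pics/s10.png',cv2.convertScaleAbs(cv2.resize(im[170:310,250:380],None,fx=4,fy=4,interpolation=cv2.INTER_CUBIC),alpha=1.8))
plan(.07)
"
```

```text
time_s: 10.5
position: [0.4912, 0.0578, 0.0446]
tcp_rot: [0.475, -0.522, 0.524, -0.477]
force: [0.1, -1.0, 6.1]
gripper_width: 0.0598
pos [0.4912 0.0578 0.0446] F [-0.48 -0.57  6.74] w 0.0597259896643781 t 10.6
turn [-0.0054  0.0007 -0.0001] shift [ 0.042 -0.948  0.006]
tool axes
 [[-0.094  0.005  0.996]
 [-0.996 -0.    -0.094]
 [-0.    -1.     0.005]]
```

View pics/w10.png

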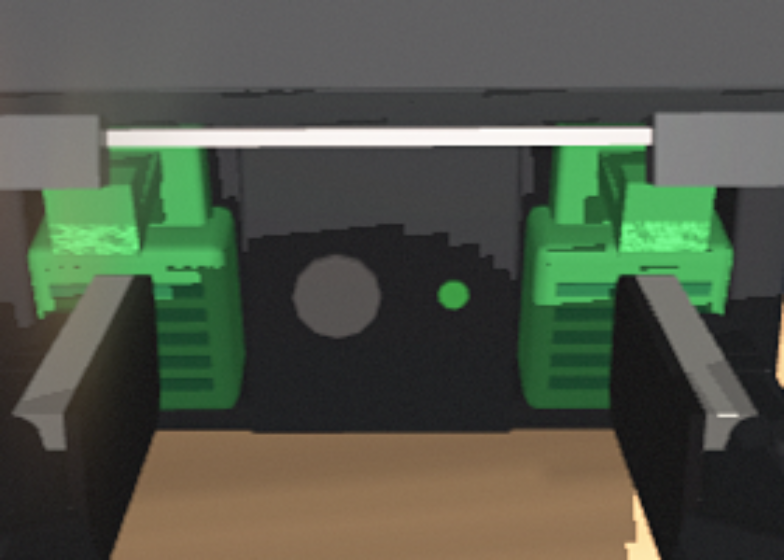

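View pics/s10.png

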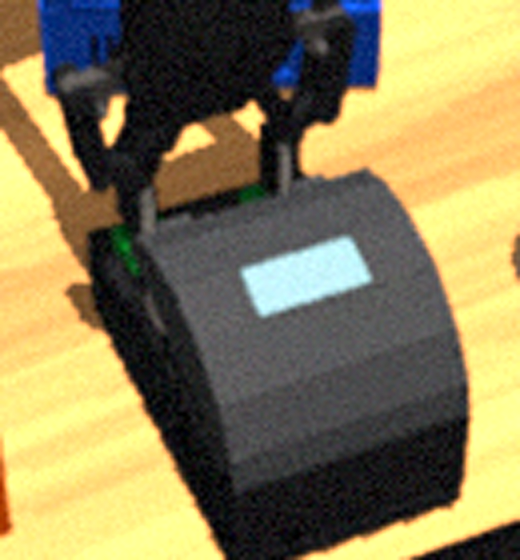

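```bash
python3 -m pendant '[[[0,0,0],[0,-0.15,-0.0],60],[[0,0,0],[0,-0.4,-0.1],60],[[0,0,0],[0,-0.8,-0.3],60],[[0,0,0],[0,-1.2,-0.6],60],[[0,0,0],[0,-1.6,-0.9],60],[[0,0,0],[0,-2.0,-1.2],60],[[0,0,0],[0,-2.4,-1.5],60],[[0,0,0],[0,-2.8,-1.8],60],[[0,0,0],[0,-3.2,-2.0],60],[[0,0,0],[0,-3.4,-2.0],60]]' && python3 -m pendant '[[[0,0,0],[0,-0.2,0],60],[[0,0,0],[0,-0.2,0],60],[[0,0,0],[0,-0.2,0],60],[[0,0,0],[0,-0.2,0],60],[[0,0,0],[0,-0.2,0],60],[[0,0,0],[0,-0.2,0],60],[[0,0,0],[0,-0.2,0],60],[[0,0,0],[0,-0.2,0],60],[[0,0,0],[0,-0.2,0],60],[[0,0,0],[0,-0.2,0],60]]'; python3 -m pendant '[[[0,0,0],[0,0,0],60],[[0,0,0],[0,0,0],60],[[0,0,0],[0,0,0],60],[[0,0,0],[0,0,0],60],[[0,0,0],[0,0,0],60],[[0,0,0],[0,0,0],60],[[0,0,0],[0,0,0],60],[[0,0,0],[0,0,0],60],[[0,0,0],[0,0,0],60],[[0,0,0],[0,0,0],60]]'; python3 -c "
from h import *
for c in ['wrist','scene','top']: cv2.imwrite(f'pics/{c}11.png',manip.camera(c))
plan(.07)
"
```

```text
time_s: 11.6
position: [0.3889, 0.0676, 0.2149]
tcp_rot: [0.475, -0.522, 0.524, -0.477]
force: [0.5, -0.3, -0.2]
gripper_width: 0.0599
time_s: 12.6
position: [0.3895, 0.0674, 0.2226]
tcp_rot: [0.476, -0.523, 0.523, -0.476]
force: [-0.6, -0.4, -0.1]
gripper_width: 0.0603
time_s: 13.6
position: [0.3895, 0.0674, 0.2226]
tcp_rot: [0.476, -0.523, 0.523, -0.476]
force: [-0.4, 0.1, 0.4]
gripper_width: 0.0601
pos [0.3895 0.0674 0.2226] F [-0.43 -0.91  0.64] w 0.05997392602872491 t 13.75
turn [-0.      0.0008  0.0001] shift [0.041 2.612 2.044]
tool axes
 [[-0.094  0.     0.996]
 [-0.996 -0.    -0.094]
 [ 0.    -1.     0.   ]]
```

View pics/scene11.png

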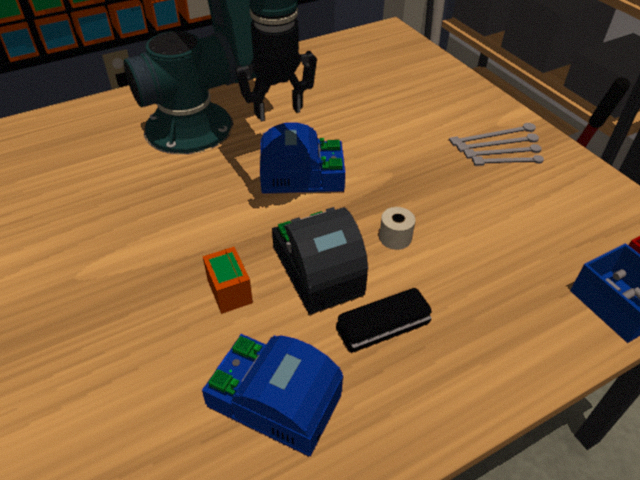

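View pics/wrist11.png

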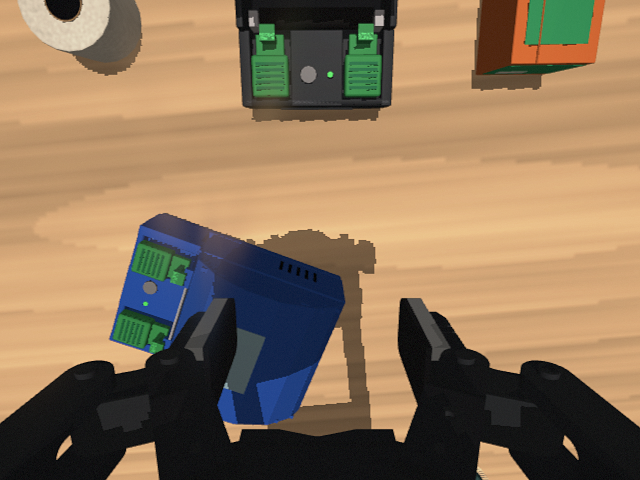

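View pics/top11.png

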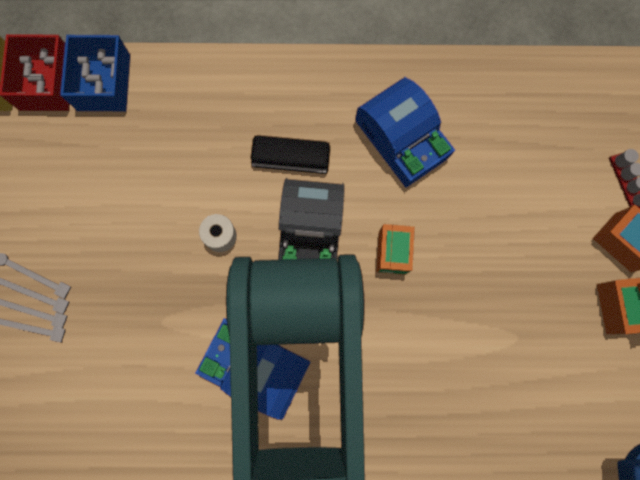

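The cover is up, the tabs look back up, and the neighbours haven't moved. I'll wait one more second and confirm the cover has stopped.

```bash
python3 -m pendant '[[[0,0,0],[0,0,0],60],[[0,0,0],[0,0,0],60],[[0,0,0],[0,0,0],60],[[0,0,0],[0,0,0],60],[[0,0,0],[0,0,0],60],[[0,0,0],[0,0,0],60],[[0,0,0],[0,0,0],60],[[0,0,0],[0,0,0],60],[[0,0,0],[0,0,0],60],[[0,0,0],[0,0,0],60]]'; python3 -c "
from h import *
im=manip.camera('scene');b=cv2.imread('pics/scene11.png');a=cv2.imread('pics/scene0.png')
def d(x):
  h=cv2.cvtColor(x,cv2.COLOR_BGR2HSV)[205:315,265:375];m=cv2.inRange(h,(85,20,90),(110,120,255));M=cv2.moments(m,True);return M['m10']/M['m00']+265,M['m01']/M['m00']+205
print('label',d(a),d(b),d(im))
p=manip.camera_params('scene')
# predicted label shift for angles: label centre from shut pixel
yaw=-.095;f=np.array([np.cos(yaw),np.sin(yaw)]);l=np.array([-f[1],f[0]])
O=np.array([.4935,.0572])+.07*f
def w(x,z):return np.r_[O+f*x,z]
from scipy.optimize import least_squares
r=least_squares(lambda q:proj(p,w(q[0],.105)+np.r_[l*q[1],0])-d(a),[0,0]).x
for t in (.3,.4,.45,.5):
  dx=r[0]-.082;dz=.105-.068;x=.082+dx*np.cos(t)+dz*np.sin(t);z=.068-dx*np.sin(t)+dz*np.cos(t);print(t,proj(p,w(x,z)+np.r_[l*r[1],0]))
pw=manip.camera_params('wrist');print(ray(pw,(270,76),.07),ray(pw,(362.5,76),.07))
cv2.imwrite('pics/s12.png',cv2.convertScaleAbs(cv2.resize(im[190:320,255:385],None,fx=4,fy=4,interpolation=cv2.INTER_CUBIC),alpha=1.8))
def roi(x,r):return x[r[1]:r[3],r[0]:r[2]].astype(np.float32).mean(2)
for n,q in dict(carton=(195,240,260,315),roll=(370,200,425,255),case=(330,285,440,355),pbase=(295,270,375,312)).items(): print(n,cv2.phaseCorrelate(roi(a,q),roi(im,q)))
"
```

```text
time_s: 14.75
position: [0.3894, 0.0674, 0.2226]
tcp_rot: [0.476, -0.523, 0.523, -0.476]
force: [-0.2, -1.0, -0.4]
gripper_width: 0.0597
label (322.9111111111111, 239.015873015873) (329.7351598173516, 240.486301369863) (329.73972602739724, 240.44748858447488)
0.3 [326.33747314 237.31990073]
0.4 [327.76445194 237.57657867]
0.45 [328.52536649 237.86421559]
0.5 [329.31572021 238.25869872]
[0.49446897 0.09070794 0.07      ] [0.48832433 0.02559374 0.07      ]
carton ((-0.05787798757401674, 0.5438480189522821), 0.9726876435456453)
roll ((0.05172941941708231, 0.024537948847076052), 1.0028670994440714)
case ((0.007887628569463345, 0.012176238331434774), 0.9930597905759458)
pbase ((0.012256076186140774, 0.4282971742844559), 0.9763081129391988)
```

View pics/s12.png

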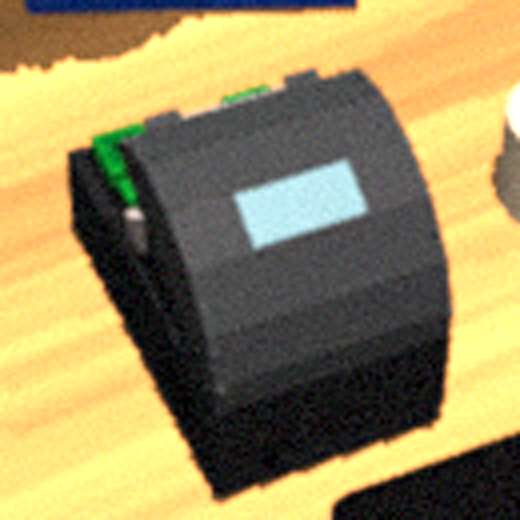

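The cover has stopped fully open, at about 0.5 rad by the label shift. The printer is within about 2 mm of its start and the tabs are up.

```bash
python3 -c "
from plant import manip
print(manip.job_done())"
```

```text
the job is handed in; nothing more can be done
None
```

The grey label printer is open and the job is handed in; no verdict is reported. I pressed both green tabs together with a wrist force of about 6 N and held them until the cover had visibly risen clear. Then I lifted straight off, backed the hand away and waited for the cover to finish rising.

**Last checks:**
- **Cover:** it had stopped moving, and its label had shifted by about what 0.5 rad gives. The row of that estimate was about 2 px off.
- **Printer:** the tabs measured within about 2 mm of where they started.
- **Roll, carton and spectacle case:** each shifted by about half a pixel or less in the scene camera.
- **Tabs:** they look back up in the pictures; I did not measure their angle.
- **Hand:** clear of everything, with the wrist force reading only noise.

**Disagreements:**
- **Fingertip height:** the cameras put the fingertips about 40 mm higher than the reported TCP and `tip_reach` imply. I went down in stages by camera and force, and contact came where the cameras said.
- **Backward force:** as the tabs first moved there was a brief 4 to 6 N push on the hand towards the robot. I took it as friction on the tilting tabs and relieved it by backing off 4 mm.

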